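# Post a spent 9 V battery through the sprung flap of a collection box

### The job

Post the spent 9 V block battery that lies on the shelf of the white collection box: push the self-closing steel flap open with one finger and, while that finger keeps it open, push the battery over the brink with the other finger so that it drops into the box. Do not shove the flap open with the battery itself, whose bare terminals could short on the steel (brushing the flap as it drops is fine); do not lift the battery, leave the things round the box where they are, and let the flap close again at the end.

Things in the scene. Friction and masses are not known exactly. Their poses are not given: they have to be found in the camera images.
- collection_box: fixed white sheet-steel box, 200 (its x) x 172 (y) x 133 mm high. Origin: centre of its underside; x points from its open shelf side, near the robot, to its back; y left, z up. Front half (x -100 to 0 mm): level loading shelf, top at z 90 mm, lips 5 mm high along both sides (inner faces y +-83). From x 0: a mouth closed by the flap, then a hood from x 65. Hollow, also under the shelf; inner floor z 8 mm
- shelf_brink (a point): middle of the straight edge where the shelf ends, on the shelf's top: box frame (0, 0, 90) mm, axes as the box. Beyond it is the mouth, between sloping cheeks (inner faces y +-81 mm) that stand about 6 mm proud of the flap; what is pushed over the brink falls 80 mm into the box
- flap (a joint): steel flap in the mouth, rad: 0 shut, grows as it is pushed in, stop at 1.4. 79 mm from hinge to lower lip, 156 mm wide, 3 mm thick. Shut, it slopes up and away from the brink at 27 degrees; its lip swings in (+x) and down, hanging upright at 1.1. A spring (0.11 N m shut, 0.22 N m upright; 2 to 6 N at a finger low on it) shuts it within half a second when let go
- flap_hinge_mid (a point): middle of the flap's hinge bar, which runs along the box's y axis at box x 70, z 126 mm (36 mm above the shelf); a finger passes below and in front of it. With a fingertip 8 mm above the shelf, its front 30 mm past the brink, the flap is about 0.15 rad open; at 45 mm 0.4; at 55 mm 0.6
- flap_lip (a point): middle of the flap's lower lip, the edge that meets the brink when shut; moves with the flap
- battery: 9 V block battery, dark grey, black ends, two snap terminals on its +y end; 26.5 x 46 x 17.5 mm (x, y, z), the terminals reach 24 mm from the origin; about 46 g. Lies on its broad side on the shelf, long side roughly along the brink, clear of the flap. Origin: centre of its underside, z up. It tips off the shelf when its middle has passed the brink
- heat_alarm: white round heat alarm, 106 mm across, 34 mm high, lying on its back left of the box; leave it where it stands. Origin: centre of its underside
- bulb: white GU10 lamp standing on its 51 mm face, 58 mm high, right of the box; leave it where it stands. Origin: centre of its underside
- carton_a: small lamp carton 56x56x66 mm, right of the box; leave it where it stands. Origin: centre of its underside
- driver: cross-head screwdriver with a blue grip, 182 mm long, lying left of the box; leave it where it stands. Origin: centre of its underside
- strip: white terminal strip 19x66x16 mm, lying right of and in front of the box; leave it where it stands. Origin: centre of its underside
Not all that is in view belongs to the job. What is shaped like the battery but turquoise is not meant.

How it is judged:
By the outcome, as a careful person would: the job done as asked, in the order asked, and still so for the second after the job is handed in, with the robot touching nothing.
It also fails if it takes over 35 s, if anything falls off the work surface, if the arm or the gripper's body presses on something with over 40 N, if the wrist force passes 120 N, or if a joint passes its speed limit or range.

### The arm

A 6-joint arm with a two-finger parallel gripper is mounted at the origin on a cart in front of the work surface, level with it; the furniture and walls round the work are solid. World frame = base frame: x ahead of the robot, y to its left, z up, the work surface at z = 0. Lengths are in m, angles in rad, forces in N, time in s.
With the tool pointing down it reaches from about 0.275 to 0.775 m from the base axis. Payload 14.6 kg.
Tool frame: the origin (TCP) lies at the centre of the arm's flange, where the gripper is bolted on; the fingertips stand finger_overhang ahead of it and the grasp point (between the pads) lies 155 mm ahead of it (finger_overhang is the distance from the TCP to the fingertips, in m); z points along the fingers, y is the direction in which the jaws open and shut (so a half turn about z gives the same grasp; the last joint's range is limited). The gripper opens to 85 mm and grips with 20 to 120 N. Pads are 22 mm wide; open, the fingers measure 114 mm over their backs; the gripper's body (76 mm by 85 mm) begins 54 mm behind the grasp point. The pads swing forward as they close: fully open they stand 13 mm farther back than shut.
Start: joints at [-1.405, 0.263, -0.048, 1.259, 0, 1.415], TCP at [0.166, -0.498, 0.405] pointing down, gripper open.
Joint ranges: [-2.65, 2.65], [-0.89, 1.7], [-1.18, 1.37], [-2.13, 2.11], [-1.35, 1.29], [-3.14, 3.14]. Speed limits (rad/s): [1.89, 1.89, 2.57, 2.79, 3.14, 3.14].

### API

Orientations are given as a rotation vector (axis times angle).
In Python, from station import * gives the robot as it stands.
- The arm moves only by the tool apply_moves, never from a script. Its argument "plan" is a list that holds one entry, the list of rows, each a list of 7 numbers: the closure, from 0 (fully open) to 1 (shut), then the shift along the world's x, y, z in mm, then the turn, a rotation vector about the world's x, y, z in rad. In form: [[[jaw, dx, dy, dz, rx, ry, rz], ...]]. A call has 1 to 10 rows; each row is the pose to reach, as a shift and turn from the pose commanded when the call began; what a row does not reach only later rows make up. A row lasts 1/12 s, in which the tool goes at most 41.7 mm and 7.16 degrees, less where a joint would pass 70% of its speed; a pose out of reach is approached as far as the arm can. A call with a gripper value outside its range is refused whole. The fingers move at their own pace and stop on an object; "grip_force" is the grip in N (left out, the last holds). Time passes only in rows, so rows that repeat a pose let the fingers close. It gives the time, the measured TCP pose, the force and the opening at its end, in the units of the state.
- state(): the state, without advancing time (a new reading comes with each control period).
- get_image(name): name is "scene" or "side" or "wrist"; returns a dict with "pixels" (420x560x3 uint8, blue, green, red), "fx", "fy", "cx", "cy" (pixels), "rvec" (rotation vector, rad) and "tvec" (3), from world to camera coordinates, as OpenCV has them. Camera axes: x right, y down, z forward; pixel columns grow to the right and rows downward; lengths in m; the calibration is good to about 2 mm. The wrist camera is an equidistant fisheye: a pixel r from the principal point sees the ray r / f radians off the axis. A picture is of the moment at which its call begins. There is no depth.
- sign_off(): hands the job in, once; it reports no verdict.
The state is a dict: "time": time; "joints": joint angles; "joint_vel": joint speeds; "effort": joint torques, N m; "eef_pos": TCP position; "tool_rot": TCP orientation; "contact_force": force on the tool from outside, world axes, zero at the start; "torque": the same for the moment, N m; "grip_width": finger opening in m.
Only numpy, scipy, OpenCV 4.12 (cv2) and the standard library are available. Lean on these libraries where they do the work, as an engineer would, in place of code of your own. Each camera call takes 0.05 s, during which the arm holds its last target.

## Working session

There is one attempt and no reset: what is moved stays moved. The work goes in short steps, Python scripts to look and compute and a tool call to move; the robot and the scene stay as the last step left them, time stands still between calls to the robot, and variables do not carry over. Pictures are saved under pics/ and viewed, and the job is handed in when it is done.

Besides the shell and the picture viewer there is one more tool, called after ">>>" as a command line: name --argument value ..., lists and objects as JSON in quotes. apply_moves: Moves the arm, as the interface text tells. Its arguments: {"type":"object","properties":{"plan":{"type":"array"},"grip_force":{"type":"number"}},"required":["plan"]}

```bash
ls; mkdir -p pics; python3 - <<'E'
from station import *
import cv2
s=state(); print({k:s[k] for k in ("time","eef_pos","tool_rot","grip_width","contact_force")})
try: print(finger_overhang)
except Exception as e: print(e)
for n in ("scene","side","wrist"):
    d=get_image(n); cv2.imwrite(f"pics/{n}0.png",d["pixels"]); print(n,d["fx"],d["fy"],d["cx"],d["cy"],d["rvec"],d["tvec"])
E
```

```text
pics
{'time': 0.0, 'eef_pos': array([ 0.16552042, -0.49812817,  0.40420733]), 'tool_rot': array([-3.10020129e+00, -5.01581922e-01,  4.99234892e-05]), 'grip_width': 0.08542320638047916, 'contact_force': array([-0.26258976, -0.81277074,  0.51379559])}
0.1734
scene 408.3451225983077 408.3451225983077 279.6688804891953 218.26825288815382 [ 2.3446832  -0.62500532  0.21046861] [-0.45010226  0.3312775   0.942188  ]
side 383.40514287732606 383.40514287732606 280.93382348565524 202.96093502681043 [ 0.19194359 -2.81173325  1.27203073] [0.54663917 0.06785068 0.98548996]
wrist 325.19226210127806 325.19226210127806 278.3637496690861 209.87833714530115 [-2.31941003  1.67354779  0.28066882] [-0.5239006  -0.04160448  0.38108912]
```

View pics/scene0.png

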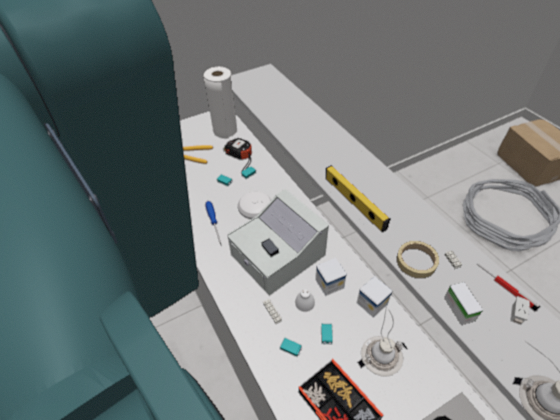

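View pics/side0.png

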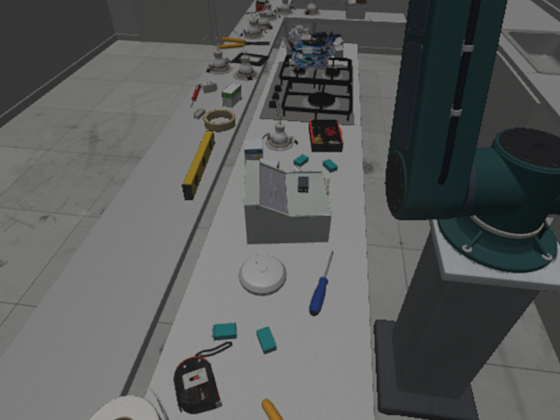

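View pics/wrist0.png

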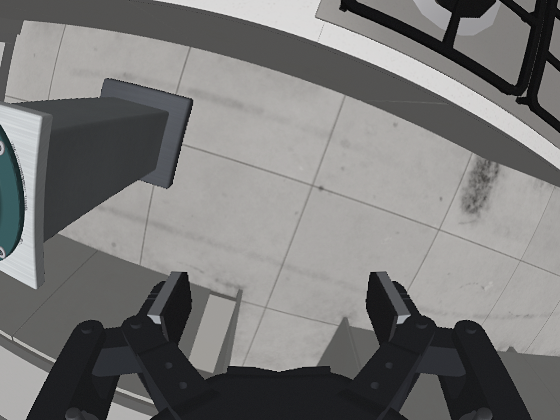

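The box is at about (280,240) in the scene view and (287,205) in the side view, with the battery near (270,247) and (303,185). I'll enlarge both.

```bash
python3 - <<'E'
import cv2
a=cv2.imread("pics/scene0.png")[180:300,215:345]; cv2.imwrite("pics/sc.png",cv2.resize(a,None,fx=5,fy=5,interpolation=cv2.INTER_CUBIC)[:600])
a=cv2.imread("pics/side0.png")[145:255,235:345]; cv2.imwrite("pics/sd.png",cv2.resize(a,None,fx=5,fy=5,interpolation=cv2.INTER_CUBIC))
E
```

```text
(no output)
```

View pics/sc.png

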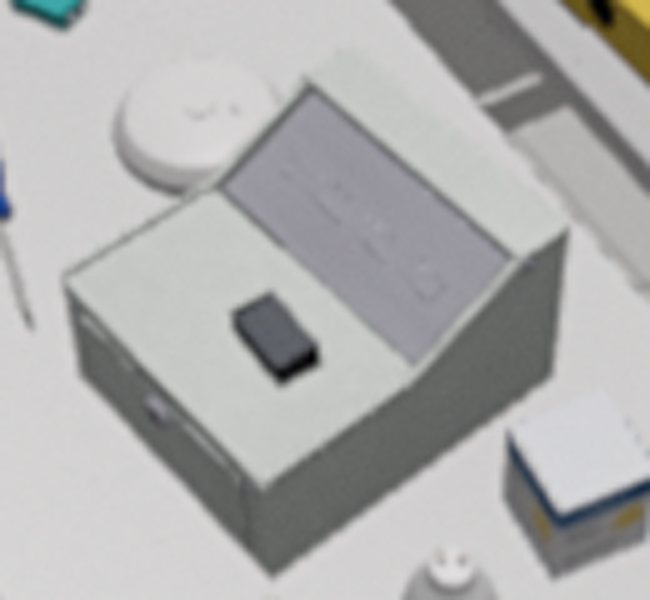

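View pics/sd.png

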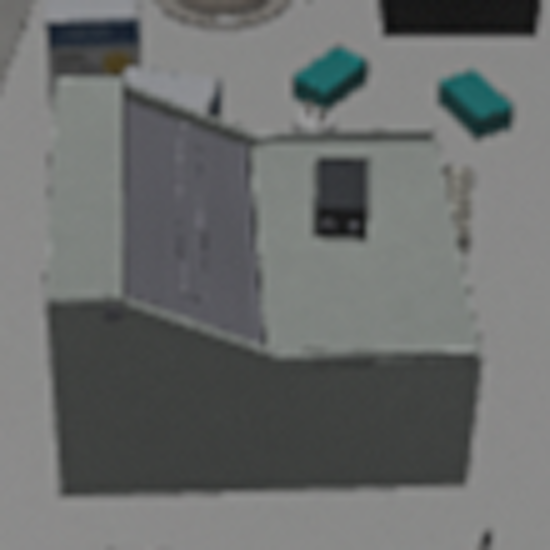

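```bash
cat > h.py <<'E'
import numpy as np, cv2
from scipy.optimize import least_squares
C={'scene':(408.3451,279.6689,218.2683,[2.3446832,-0.62500532,0.21046861],[-0.45010226,0.3312775,0.942188]),
'side':(383.40514,280.93382,202.96094,[0.19194359,-2.81173325,1.27203073],[0.54663917,0.06785068,0.98548996])}
def proj(n,P):
    f,cx,cy,r,t=C[n]
    return cv2.projectPoints(np.float64(P).reshape(-1,1,3),np.float64(r),np.float64(t),np.array([[f,0,cx],[0,f,cy],[0,0,1.]]),None)[0].reshape(-1,2)
def ray(n,uv,z):
    f,cx,cy,r,t=C[n];R=cv2.Rodrigues(np.float64(r))[0];t=np.float64(t)
    o=-R.T@t;d=R.T@np.array([(uv[0]-cx)/f,(uv[1]-cy)/f,1]);return o+d*(z-o[2])/d[2]
def b2w(p,P):
    c,s=np.cos(p[2]),np.sin(p[2]);P=np.atleast_2d(np.float64(P))/1000
    return np.c_[p[0]+c*P[:,0]-s*P[:,1],p[1]+s*P[:,0]+c*P[:,1],P[:,2]]
def w2b(p,W):
    c,s=np.cos(p[2]),np.sin(p[2]);W=np.atleast_2d(W);d=W[:,:2]-p[:2]
    return np.c_[c*d[:,0]+s*d[:,1],-s*d[:,0]+c*d[:,1],W[:,2]]*1000
sc=lambda q:np.float64(q)/5+[215-.4,180-.4]
sd=lambda q:np.float64(q)/5+[235-.4,145-.4]
E
python3 - <<'E'
from h import *
S=[((-100,-86,0),(272,577)),((100,-86,0),(550,377)),((-100,86,0),(83,378)),((-100,86,95),(65,276)),((-100,-86,95),(262,487)),((100,-86,133),(567,232))]
D=[((-100,86,0),(467,484)),((100,86,0),(62,494)),((-100,86,95),(480,353)),((100,86,133),(48,300))]
def res(p,w):
    o=[]
    if 's' in w:o.append(proj('scene',b2w(p,[a for a,_ in S]))-sc([b for _,b in S]))
    if 'd' in w:o.append(proj('side',b2w(p,[a for a,_ in D]))-sd([b for _,b in D]))
    return np.concatenate(o).ravel()
for w in('s','d','sd'):
    r=least_squares(res,[.5,0,0],args=(w,));print(w,r.x,np.round(r.fun.reshape(-1,2),1).tolist())
p=r.x
for q in[(234,315),(270,292),(318,345),(280,370)]:print('scene',w2b(p,ray('scene',sc(q),.1075)))
for q in[(282,383),(318,358)]:print('scene low',w2b(p,ray('scene',sc(q),.09)))
for q in[(320,158),(368,158)]:print('side',w2b(p,ray('side',sd(q),.1075)))
for q in[(315,236),(365,240)]:print('side low',w2b(p,ray('side',sd(q),.09)))
for q in[(222,187),(413,365)]:print('brink scene',w2b(p,ray('scene',sc(q),.09)))
for q in[(255,140),(268,350)]:print('brink side',w2b(p,ray('side',sd(q),.09)))
E
```

```text
s [0.53320266 0.03954099 0.17473859] [[-0.2, 1.8], [0.9, 1.0], [-0.8, 0.2], [-1.2, -1.1], [0.2, -0.9], [0.9, -1.4]]
d [0.53369857 0.03677717 0.1724933 ] [[-0.1, 0.9], [-0.2, 0.9], [0.8, -1.0], [-0.5, -0.9]]
sd [0.53334897 0.0385233  0.1721938 ] [[-0.1, 2.1], [1.2, 1.3], [-0.6, 0.3], [-1.0, -1.0], [0.4, -0.6], [1.2, -1.1], [-0.0, 1.4], [-0.2, 1.4], [1.0, -0.5], [-0.5, -0.4]]
scene [[-53.8618988   -3.79244559 107.5       ]]
scene [[-30.82548669  -3.84168015 107.5       ]]
scene [[-33.49903389 -45.74064667 107.5       ]]
scene [[-57.51779809 -45.64388438 107.5       ]]
scene low [[-54.16723908 -42.00004356  90.        ]]
scene low [[-30.57099855 -41.51493397  90.        ]]
side [[-33.03111385 -45.75447091 107.5       ]]
side [[-57.38695987 -45.00605231 107.5       ]]
side low [[-28.19288707  -5.03315401  90.        ]]
side low [[-52.78003446  -1.15299002  90.        ]]
brink scene [[ 2.68992791 81.91218578 90.        ]]
brink scene [[  3.16674572 -75.71045587  90.        ]]
brink side [[ -2.15455441 -85.28937046  90.        ]]
brink side [[-0.44674535 77.08029611 90.        ]]
```

>>> apply_moves --plan '[[[0,30,53,0,0,0,0.1],[0,60,107,0,0,0,0.2],[0,90,160,0,0,0,0.3],[0,120,213,0,0,0,0.4],[0,150,266,0,0,0,0.5],[0,180,320,0,0,0,0.6],[0,210,373,0,0,0,0.7],[0,240,426,0,0,0,0.8],[0,270,480,0,0,0,0.9],[0,302,533,0,0,0,1.0]]]'

```text
time: 0.98
eef_pos: [0.3705, -0.1332, 0.4048]
tool_rot: [2.476, 1.933, 0.0]
contact_force: [1.0, -0.8, 1.1]
grip_width: 0.0853
```

>>> apply_moves --plan '[[[0,20,33,0,0,0,0.12],[0,40,66,0,0,0,0.24],[0,60,100,0,0,0,0.36],[0,80,133,-20,0,0,0.48],[0,97,168,-40,0,0,0.6],[0,97,168,-60,0,0,0.72],[0,97,168,-75,0,0,0.84],[0,97,168,-75,0,0,0.945],[0,97,168,-75,0,0,0.945]]]'

```text
time: 1.73
eef_pos: [0.4669, 0.0331, 0.3287]
tool_rot: [-1.323, -2.847, 0.001]
contact_force: [-1.0, -0.1, 0.5]
grip_width: 0.0855
```

```bash
python3 - <<'E'
from station import *
import cv2
s=state(); print({k:s[k] for k in ("time","eef_pos","tool_rot","joints","contact_force")})
for n,(x,y,w) in dict(scene=(190,130,160),side=(215,75,150)).items():
    d=get_image(n); cv2.imwrite(f"pics/{n}1.png",cv2.resize(d["pixels"][y:y+int(w*.9),x:x+w],None,fx=4,fy=4,interpolation=cv2.INTER_CUBIC))
d=get_image("wrist"); cv2.imwrite("pics/wrist1.png",d["pixels"])
E
```

```text
{'time': 1.7333, 'eef_pos': array([0.46692836, 0.03309148, 0.32872795]), 'tool_rot': array([-1.32315093e+00, -2.84709789e+00,  1.17041566e-03]), 'joints': array([-1.03588266e-01,  2.06558373e-01, -3.39339030e-01,  1.02708478e+00,
       -3.62555010e-05,  7.66494123e-01]), 'contact_force': array([-0.95108208, -0.1208377 ,  0.49598554])}
```

View pics/scene1.png

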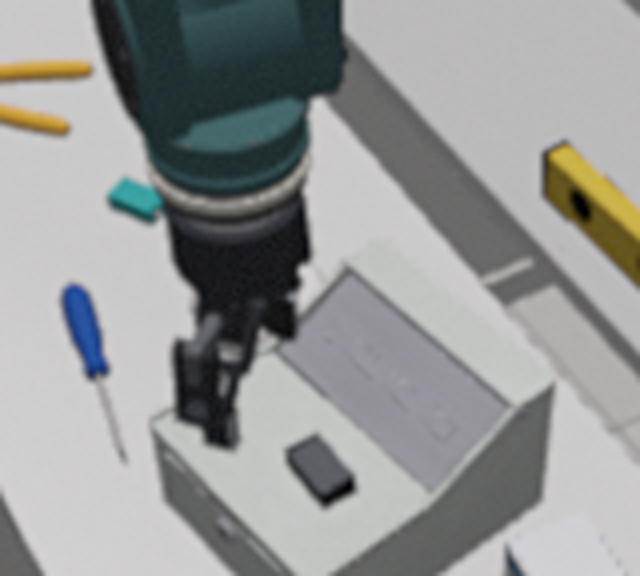

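View pics/side1.png

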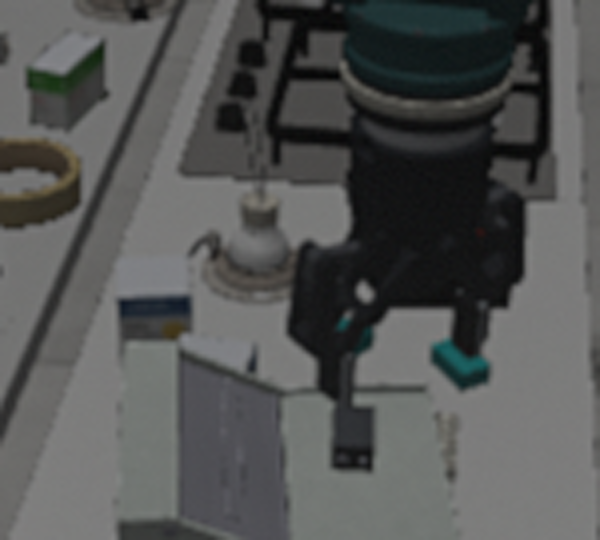

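View pics/wrist1.png

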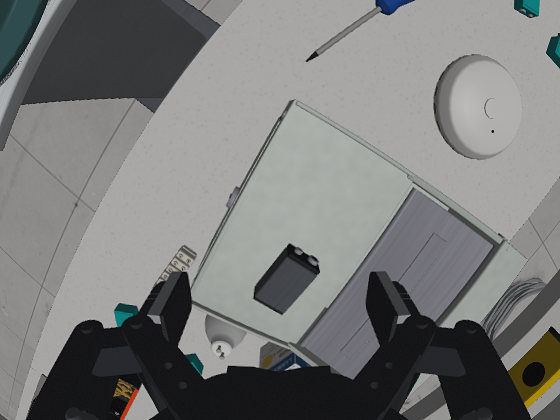

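```bash
python3 - <<'E'
from station import *
import cv2, numpy as np
d=get_image("wrist"); s=state()
cv2.imwrite("pics/wr1c.png",cv2.resize(d["pixels"][255:415,340:520],None,fx=4,fy=4,interpolation=cv2.INTER_CUBIC)[:600])
R=cv2.Rodrigues(d["rvec"])[0];Rt=cv2.Rodrigues(s["tool_rot"])[0]
M=R@Rt; t=R@s["eef_pos"]+d["tvec"]
print(np.round(M,3),t, "cam pos in tool",-M.T@t)
def pj(p):
    c=M@np.array(p)+t; th=np.arctan2(np.hypot(c[0],c[1]),c[2]);k=d["fx"]*th/np.hypot(c[0],c[1]);return np.round([d["cx"]+k*c[0],d["cy"]+k*c[1]],0)
for z in(.16,.1734):
  for x in(-.011,.011):
    print(z,x,[pj((x,y,z)) for y in(.0427,.05,.057)])
E
```

```text
[[-0.001  1.     0.001]
 [-0.946 -0.    -0.325]
 [-0.325 -0.001  0.946]] [-0.00087901  0.08969306 -0.00182547] cam pos in tool [0.08423738 0.00091733 0.03085727]
0.16 -0.011 [array([363., 307.]), array([377., 306.]), array([390., 305.])]
0.16 0.011 [array([368., 269.]), array([383., 268.]), array([397., 267.])]
0.1734 -0.011 [array([357., 292.]), array([370., 292.]), array([383., 291.])]
0.1734 0.011 [array([362., 256.]), array([376., 255.]), array([388., 255.])]
```

View pics/wr1c.png

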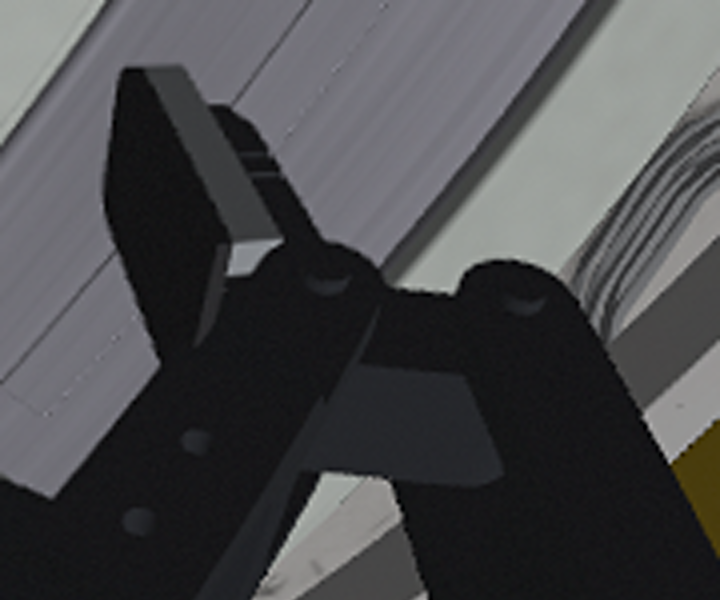

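```bash
python3 - <<'E'
from station import *
from h import *
d=get_image("wrist"); s=state()
R=cv2.Rodrigues(d["rvec"])[0];Rt=cv2.Rodrigues(s["tool_rot"])[0]
def wp(P):
    c=R@P+d["tvec"];h=np.hypot(c[0],c[1]);k=d["fx"]*np.arctan2(h,c[2])/h;return np.array([d["cx"]+k*c[0],d["cy"]+k*c[1]])
W=lambda p:s["eef_pos"]+Rt@np.array(p)
for nm,w,sd_ in[("knuckle",(484,327),(287.5,160)),("tip",(385.8,272),(297.5,174))]:
    r=least_squares(lambda p:np.r_[wp(W(p))-w,proj('side',W(p))[0]-sd_],[0,.06,.13],x_scale=.01);print(nm,np.round(r.x,4),np.round(r.fun,1))
a=get_image("side")["pixels"].copy()
pts=[proj('side',W(p))[0] for p in[(x,y,z) for x in(-.011,.011) for y,z in((.0427,.16),(.0505,.16),(.057,.13),(.065,.12))]]
x0,y0=255,120
c=cv2.resize(a[y0:y0+80,x0:x0+100],None,fx=7,fy=7,interpolation=cv2.INTER_CUBIC)
for q,p in enumerate(pts): cv2.circle(c,tuple(int(v) for v in (p-[x0,y0])*7+3),3,(0,255,0) if q<4 else (0,0,255),-1)
cv2.imwrite("pics/sd1b.png",c)
E
```

```text
knuckle [0.0086 0.0795 0.1121] [0.2 0.6 1.6 3.2]
tip [0.0096 0.0511 0.1578] [0.2 0.6 1.9 2.2]
```

View pics/sd1b.png

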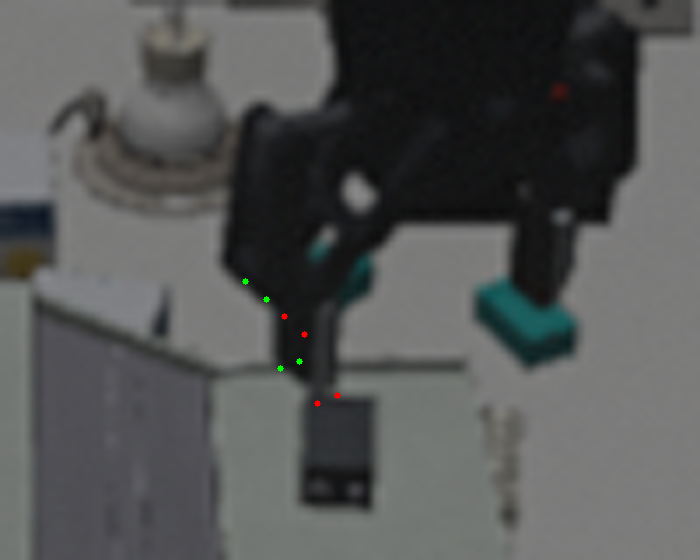

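```bash
python3 - <<'E'
import cv2
a=cv2.imread("pics/wrist1.png")[90:370,180:520]
cv2.imwrite("pics/wr1d.png",cv2.resize(a,(0,0),fx=2.1,fy=2.1,interpolation=cv2.INTER_CUBIC))
a=cv2.imread("pics/wrist1.png")[230:325,240:335]
cv2.imwrite("pics/wr1e.png",cv2.resize(a,(0,0),fx=6,fy=6,interpolation=cv2.INTER_CUBIC))
E
```

```text
(no output)
```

View pics/wr1d.png

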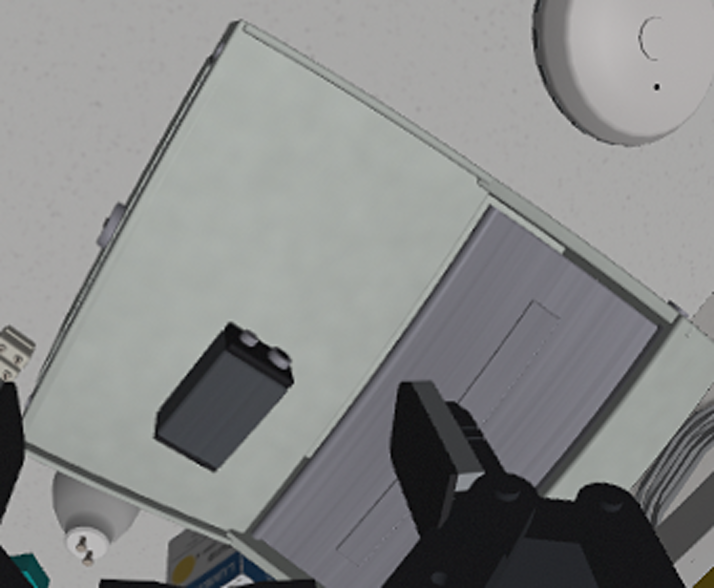

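View pics/wr1e.png

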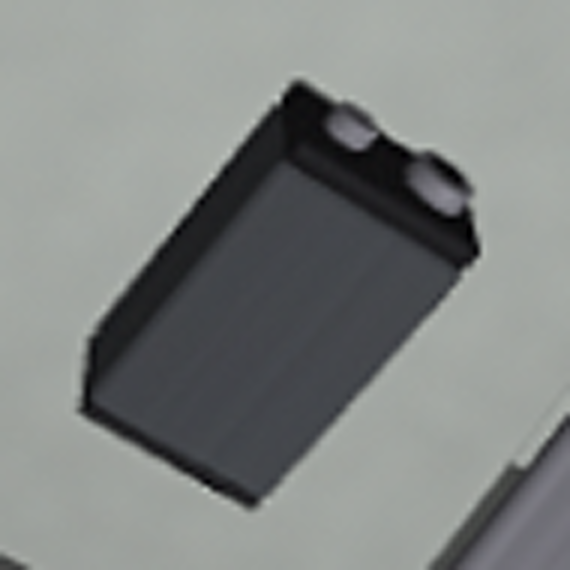

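```bash
cat >> h.py <<'E'
def wray(d,uv,z):
    R=cv2.Rodrigues(np.float64(d["rvec"]))[0];o=-R.T@np.float64(d["tvec"])
    q=np.float64(uv)-[d["cx"],d["cy"]];r=np.hypot(*q);th=r/d["fx"]
    v=R.T@np.r_[np.sin(th)*q/r,np.cos(th)];return o+v*(z-o[2])/v[2]
BOX=np.array([0.53335,0.0385,0.1722])
E
python3 - <<'E'
from station import *
from h import *
d=get_image("wrist"); s=state()
A=lambda q:np.float64(q)/2.1+[180-.26,90-.26]
B=lambda q:np.float64(q)/6+[240-.4,230-.4]
for n,q,z in[("nl(-100,86)",(240,22),.095),("nr(-100,-86)",(28,447),.095),("brinkL",(488,195),.09),("brinkM",(303,460),.09),("lip L outer x0",(482,180),.095)]:
    print(n,np.round(w2b(BOX,wray(d,A(q),z)),1))
for n,q,z in[("+y rear top",(290,158),.1075),("+y front top",(470,265),.1075),("-y front",(255,507),.1075),("-y rear",(83,410),.1075),("rear low -y",(90,343),.09),("rear low +y",(295,82),.09)]:
    print(n,np.round(w2b(BOX,wray(d,B(q),z)),1))
print(w2b(BOX,s["eef_pos"]))
E
```

```text
nl(-100,86) [[-99.4  84.8  95. ]]
nr(-100,-86) [[-91.9 -81.6  95. ]]
brinkL [[ 0.1 80.7 90. ]]
brinkM [[  1.3 -37.6  90. ]]
lip L outer x0 [[-7.4 83.6 95. ]]
+y rear top [[-52.9  -3.1 107.5]]
+y front top [[-28.   -4.9 107.5]]
-y front [[-32.  -46.8 107.5]]
-y rear [[-56.9 -44.4 107.5]]
rear low -y [[-56.4 -46.   90. ]]
rear low +y [[-52.5  -1.6  90. ]]
[[-66.13962018   5.46909504 330.05171803]]
```

>>> apply_moves --plan '[[[0,4,2,0,0,0,0],[0,4,2,-20,0,0,0],[0,4,2,-40,0,0,0],[0,4,2,-55,0,0,0],[0,4,2,-65,0,0,0],[0,4,2,-70,0,0,0],[0,4,2,-70,0,0,0]]]'

```text
time: 2.67
eef_pos: [0.4712, 0.0348, 0.259]
tool_rot: [-1.332, -2.844, 0.001]
contact_force: [-0.4, 0.5, -0.0]
grip_width: 0.0853
```

```bash
cat > look.py <<'E'
from station import *
from h import *
import sys
t=sys.argv[1]
d=get_image("wrist"); s=state()
Rt=cv2.Rodrigues(s["tool_rot"])[0]; a=np.arctan2(Rt[1,1],Rt[0,1])-BOX[2]
print(np.round(s["time"],2),"box tcp",np.round(w2b(BOX,s["eef_pos"]),1),"alpha",np.round(np.degrees(a),1),"F",np.round(s["contact_force"],1),"grip",s["grip_width"])
for n,p in(("flapfront",(-.011,.0505,.16)),("flapfront2",(.011,.0505,.16)),("batt",(-.011,-.0427,.16)),("batt2",(.011,-.0427,.16))):
    print(n,np.round(w2b(BOX,s["eef_pos"]+Rt@np.array(p)),1))
cv2.imwrite(f"pics/w{t}.png",d["pixels"])
e=get_image("side")["pixels"]; cv2.imwrite(f"pics/d{t}.png",cv2.resize(e[100:250,220:360],None,fx=4,fy=4,interpolation=cv2.INTER_CUBIC))
e=get_image("scene")["pixels"]; cv2.imwrite(f"pics/s{t}.png",cv2.resize(e[150:300,200:350],None,fx=4,fy=4,interpolation=cv2.INTER_CUBIC))
E
python3 look.py 2
```

```text
2.72 box tcp [[-61.7   6.9 259.7]] alpha 29.9 F [-0.1 -0.9 -0.4] grip 0.08557138404235001
flapfront [[-12.5  22.6  99.7]]
flapfront2 [[-23.5  41.7  99.7]]
batt [[-93.3 -23.9  99.7]]
batt2 [[-104.3   -4.9   99.7]]
```

View pics/w2.png

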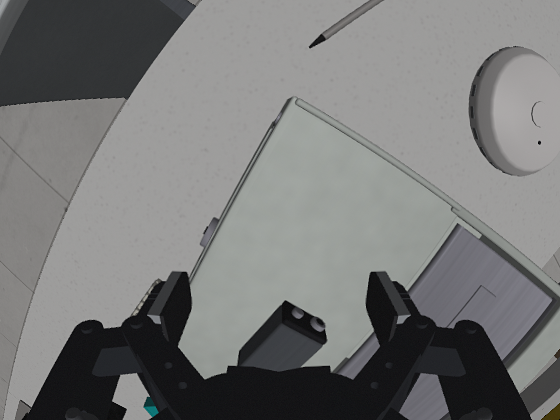

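View pics/d2.png

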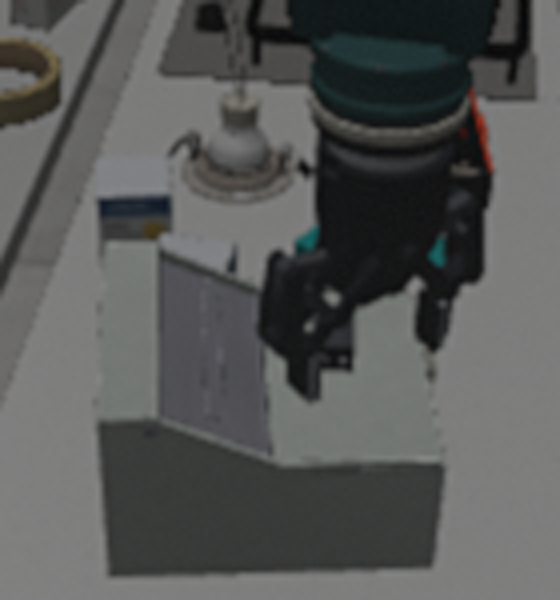

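View pics/s2.png

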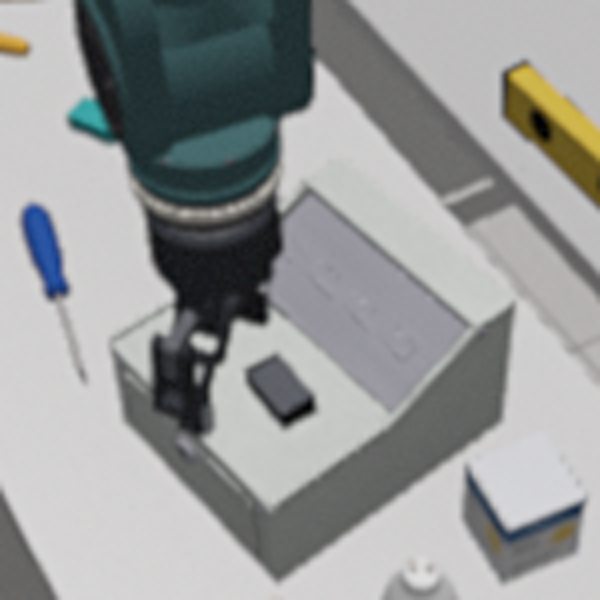

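>>> apply_moves --plan '[[[0,6,1,-2,0,0,0],[0,12,2,-2,0,0,0],[0,18,3.1,-2,0,0,0],[0,24,4.2,-2,0,0,0],[0,29,5,-2,0,0,0],[0,33,5.7,-2,0,0,0],[0,35.5,6.2,-2,0,0,0],[0,35.5,6.2,-2,0,0,0]]]'

```text
time: 3.48
eef_pos: [0.5071, 0.041, 0.2576]
tool_rot: [-1.332, -2.845, 0.0]
contact_force: [-0.4, -0.7, 1.9]
grip_width: 0.0855
```

```bash
python3 look.py 3
```

```text
3.53 box tcp [[-25.7   7.  257.7]] alpha 30.0 F [-0.6 -0.4  1.7] grip 0.08555724661715823
flapfront [[23.6 22.7 97.7]]
flapfront2 [[12.6 41.7 97.7]]
batt [[-57.2 -23.9  97.7]]
batt2 [[-68.1  -4.8  97.7]]
```

View pics/d3.png

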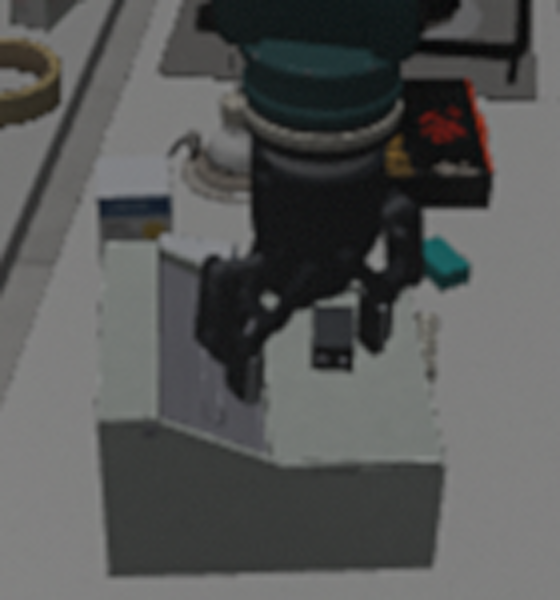

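View pics/s3.png

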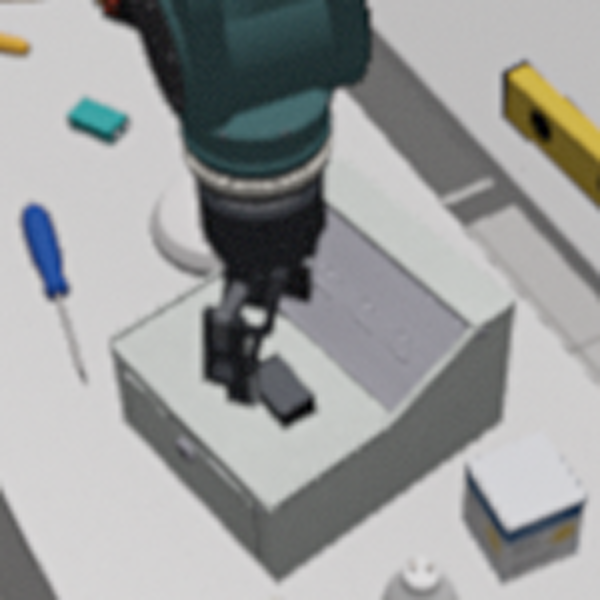

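View pics/w3.png

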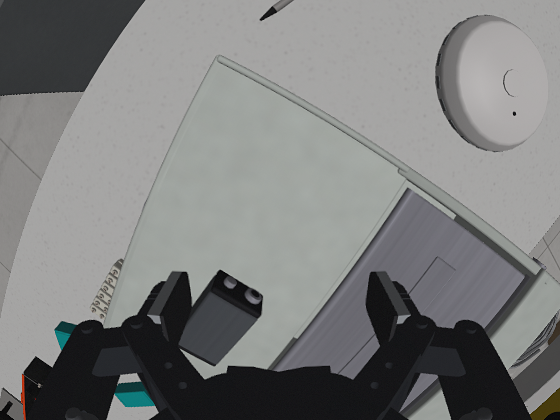

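>>> apply_moves --plan '[[[0,4,0.7,0,0,0,0],[0,8,1.4,0,0,0,0],[0,12,2.1,0,0,0,0],[0,16,2.8,0,0,0,0],[0,20,3.5,0,0,0,0],[0,20,3.5,0,0,0,0]]]'

```text
time: 4.13
eef_pos: [0.5274, 0.0445, 0.2575]
tool_rot: [-1.332, -2.845, 0.0]
contact_force: [-2.6, -0.9, 0.9]
grip_width: 0.0855
```

```bash
python3 look.py 4
```

```text
4.18 box tcp [[ -5.1   7.  257.6]] alpha 30.0 F [-2.7 -0.7  1.1] grip 0.08494536309323876
flapfront [[44.1 22.7 97.6]]
flapfront2 [[33.2 41.7 97.6]]
batt [[-36.6 -23.9  97.6]]
batt2 [[-47.6  -4.8  97.6]]
```

View pics/d4.png

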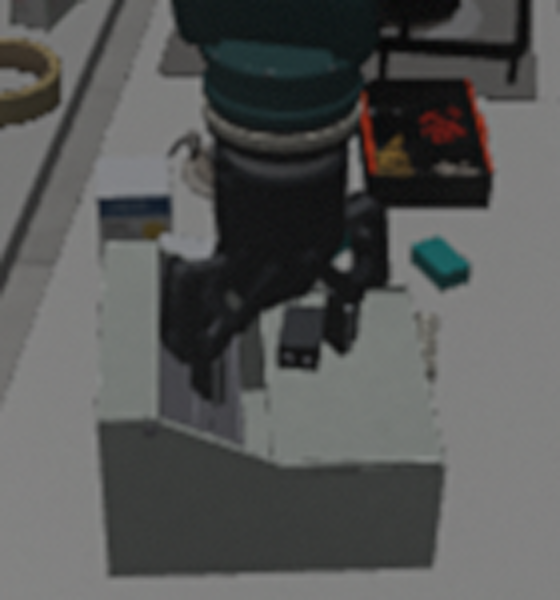

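View pics/w4.png

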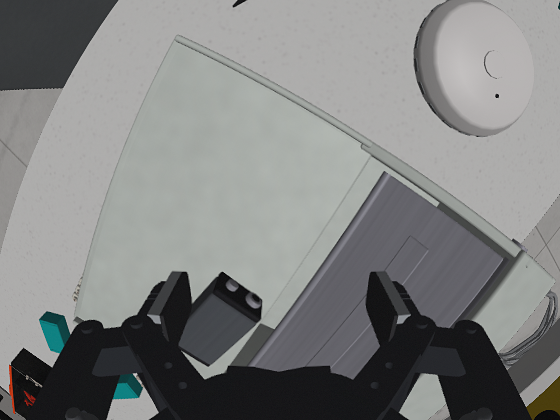

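View pics/s4.png

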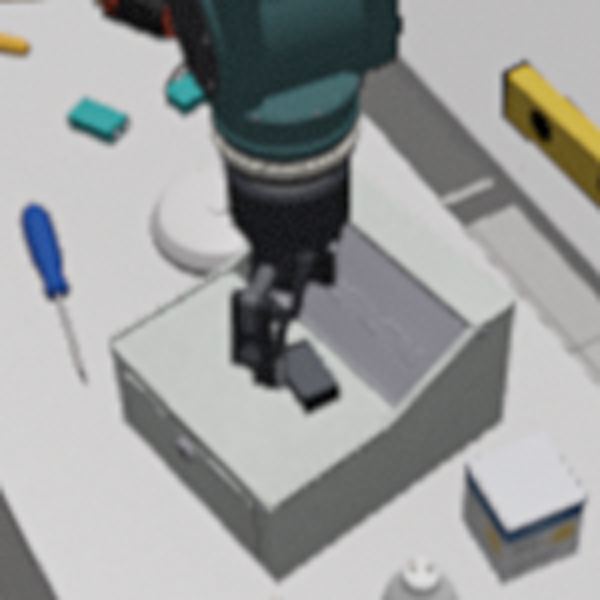

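>>> apply_moves --plan '[[[0,3,0.5,0,0,0,0],[0,6,1,0,0,0,0],[0,9,1.6,0,0,0,0],[0,10,1.7,0,0,0,0],[0,10,1.7,0,0,0,0]]]'

```text
time: 4.7
eef_pos: [0.5366, 0.0462, 0.2574]
tool_rot: [-1.332, -2.844, 0.001]
contact_force: [-5.4, -1.4, 1.3]
grip_width: 0.0857
```

```bash
python3 look.py 5
```

```text
4.75 box tcp [[  4.5   7.  257.4]] alpha 30.0 F [-6.2 -0.9  0.8] grip 0.08529976712848955
flapfront [[53.6 22.7 97.3]]
flapfront2 [[42.6 41.7 97.3]]
batt [[-27.2 -23.9  97.4]]
batt2 [[-38.2  -4.8  97.4]]
```

View pics/d5.png

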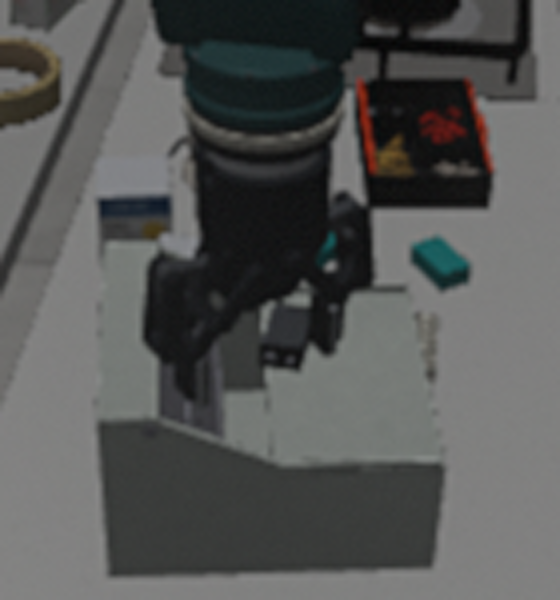

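View pics/w5.png

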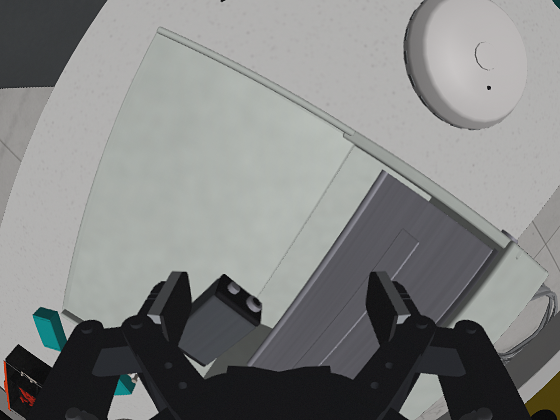

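>>> apply_moves --plan '[[[0,1.9,1.3,0,0,0,0.064],[0,3.8,2.5,0,0,0,0.128],[0,5.7,3.8,0,0,0,0.192],[0,7.6,5.1,0,0,0,0.256],[0,7.6,5.1,0,0,0,0.256]]]'

```text
time: 5.27
eef_pos: [0.5445, 0.0512, 0.2576]
tool_rot: [-0.952, -2.994, 0.001]
contact_force: [-4.8, -1.1, 1.5]
grip_width: 0.0853
```

```bash
python3 look.py 6
```

```text
5.32 box tcp [[ 13.1  10.6 257.6]] alpha 44.7 F [-0.7 -1.1 -0.4] grip 0.08543247435919359
flapfront [[56.6 38.3 97.5]]
flapfront2 [[41.1 53.9 97.5]]
batt [[ -9.6 -27.3  97.6]]
batt2 [[-25.1 -11.6  97.6]]
```

View pics/d6.png

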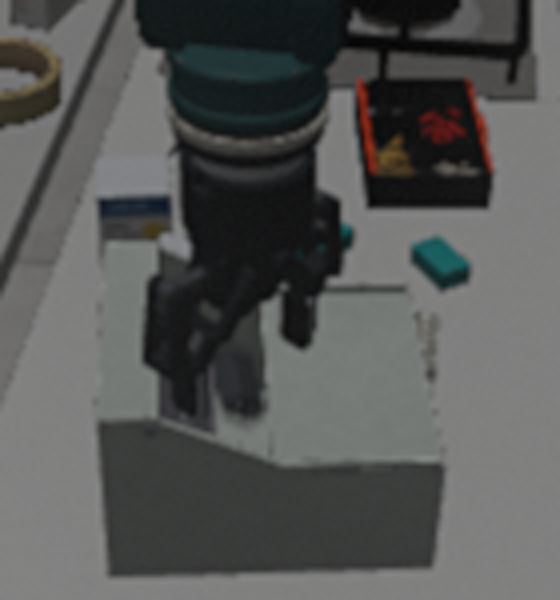

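View pics/w6.png

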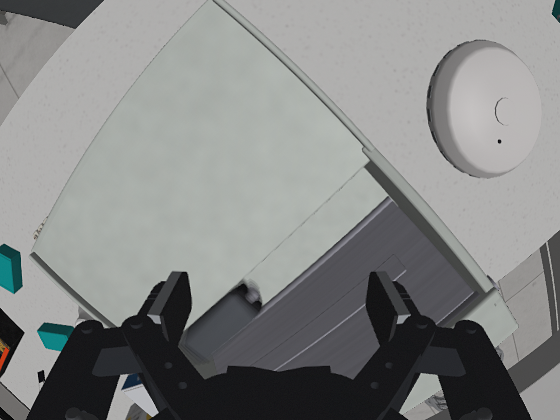

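View pics/s6.png

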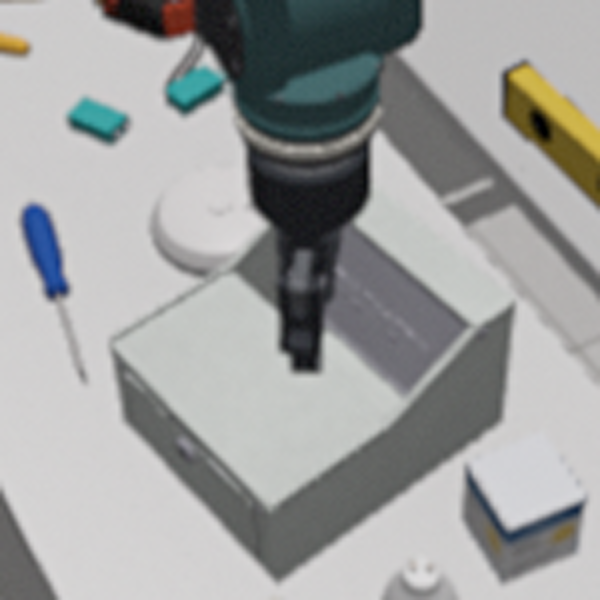

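The battery has tipped and is falling. I'll hold the flap open while it settles.

>>> apply_moves --plan '[[[0,0,0,0,0,0,0],[0,0,0,0,0,0,0],[0,0,0,0,0,0,0],[0,0,0,0,0,0,0],[0,0,0,0,0,0,0],[0,0,0,0,0,0,0]]]'

```text
time: 5.92
eef_pos: [0.5443, 0.0512, 0.2577]
tool_rot: [-0.958, -2.992, -0.0]
contact_force: [-3.5, -0.8, 0.6]
grip_width: 0.0856
```

```bash
python3 look.py 7
```

```text
5.97 box tcp [[ 12.9  10.7 257.7]] alpha 44.6 F [-4.1  0.1  2.4] grip 0.08521015671469966
flapfront [[56.6 38.3 97.7]]
flapfront2 [[41.1 54.  97.7]]
batt [[ -9.8 -27.2  97.7]]
batt2 [[-25.2 -11.5  97.7]]
```

View pics/d7.png

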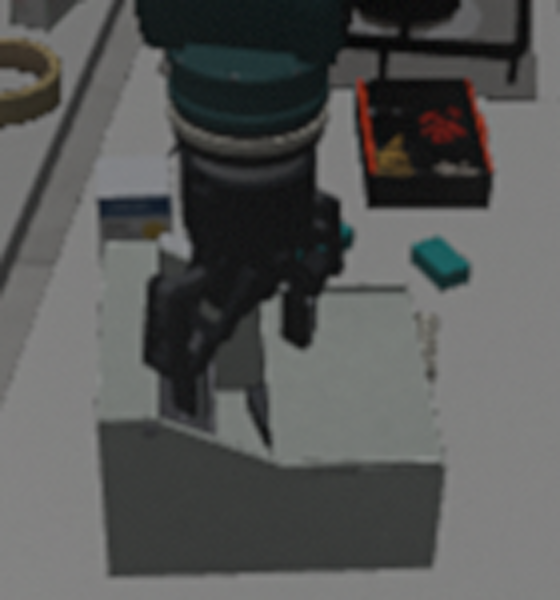

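View pics/w7.png

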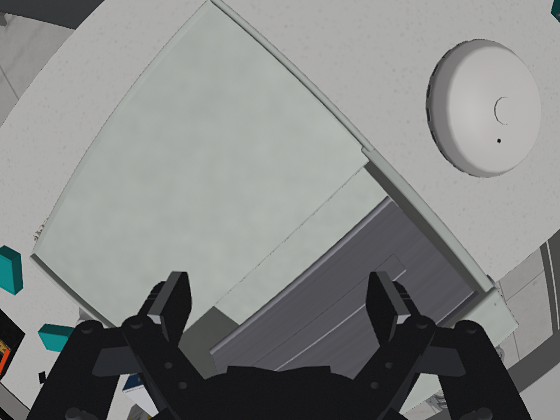

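```bash
python3 - <<'E'
from station import *
from h import *
e=get_image("side")["pixels"]
c=cv2.resize(e[170:225,250:310],None,fx=10,fy=10,interpolation=cv2.INTER_CUBIC)
cv2.imwrite("pics/d7b.png",cv2.convertScaleAbs(c,alpha=2))
# where would the sliver be on floor z=.008..0.034
uv=np.array([258/4+220,415/4+100])
for z in(.008,.03,.05,.08,.09): print(z,np.round(w2b(BOX,ray('side',uv,z)),0))
d=get_image("wrist")["pixels"]; cv2.imwrite("pics/w7b.png",cv2.convertScaleAbs(cv2.resize(d[270:380,180:300],None,fx=5,fy=5,interpolation=cv2.INTER_CUBIC),alpha=1.8))
E
```

```text
0.008 [[  1. -54.   8.]]
0.03 [[  3. -29.  30.]]
0.05 [[ 4. -6. 50.]]
0.08 [[ 6. 27. 80.]]
0.09 [[ 6. 39. 90.]]
```

View pics/d7b.png

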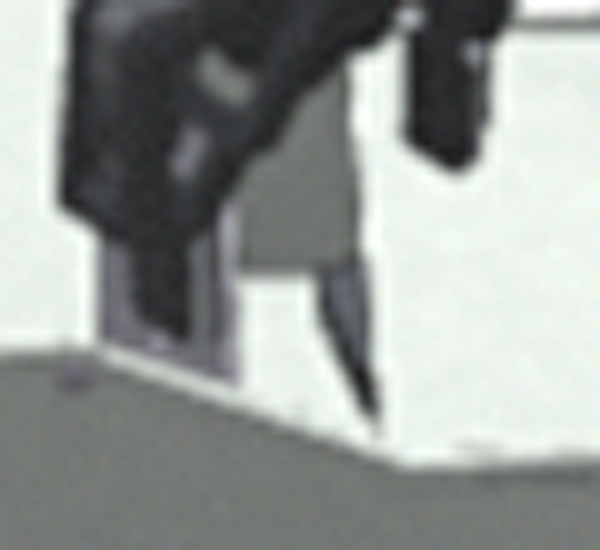

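View pics/w7b.png

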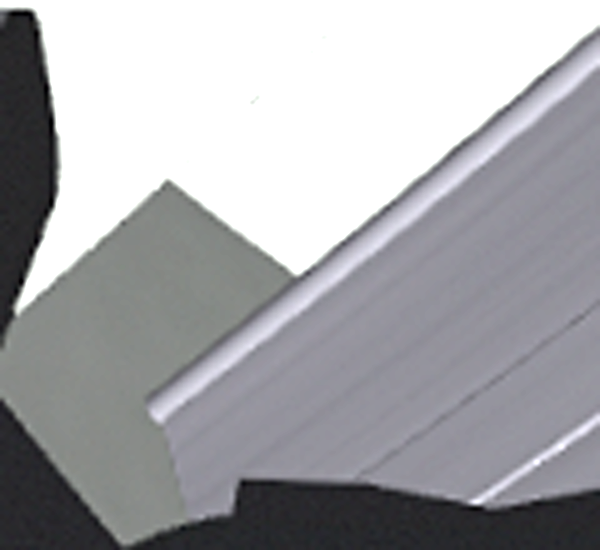

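The battery lies on the box floor, partly under the shelf. I'll back out now and let the flap follow the finger shut.

>>> apply_moves --plan '[[[0,-8,-1.4,0,0,0,0],[0,-16,-2.8,0,0,0,0],[0,-24,-4.2,0,0,0,0],[0,-32,-5.5,0,0,0,0],[0,-40,-7,0,0,0,0],[0,-50,-8.7,0,0,0,0],[0,-60,-10.4,0,0,0,0],[0,-70,-12,0,0,0,0],[0,-75,-13,20,0,0,0],[0,-80,-14,50,0,0,0]]]'

```text
time: 7.0
eef_pos: [0.4624, 0.0371, 0.3064]
tool_rot: [-0.957, -2.988, 0.002]
contact_force: [1.1, -0.4, -0.0]
grip_width: 0.0854
```

>>> apply_moves --plan '[[[0,-15,-5,30,0,0,0],[0,-30,-10,60,0,0,0],[0,-45,-15,80,0,0,0],[0,-60,-20,80,0,0,0],[0,-60,-20,80,0,0,0],[0,-60,-20,80,0,0,0],[0,-60,-20,80,0,0,0]]]'

```text
time: 7.58
eef_pos: [0.4043, 0.0172, 0.3873]
tool_rot: [-0.958, -2.992, 0.0]
contact_force: [0.5, 0.3, 0.4]
grip_width: 0.0854
```

```bash
python3 look.py 8; python3 - <<'E'
from station import *
import cv2
cv2.imwrite("pics/scene9.png",get_image("scene")["pixels"])
E
```

```text
7.63 box tcp [[-130.5    1.2  387.2]] alpha 44.6 F [ 0.1  0.8 -0.8] grip 0.08528589844925108
flapfront [[-87.   28.9 227.2]]
flapfront2 [[-102.4   44.5  227.2]]
batt [[-153.3  -36.6  227.2]]
batt2 [[-168.8  -20.9  227.2]]
```

View pics/d8.png

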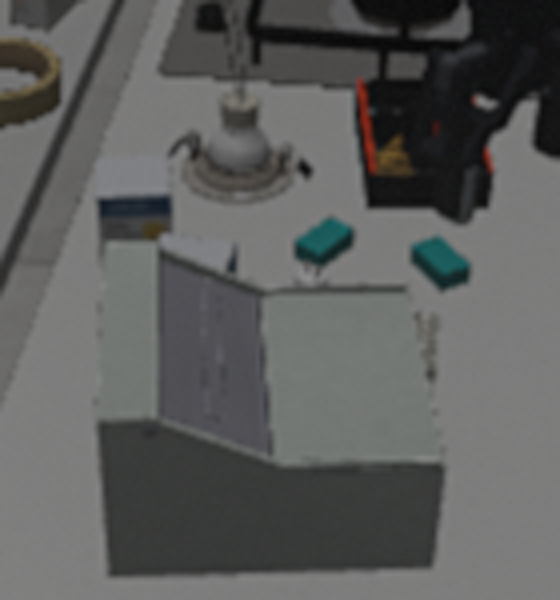

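View pics/w8.png

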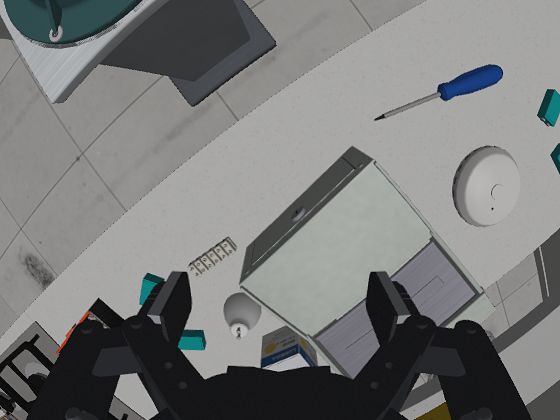

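View pics/scene9.png

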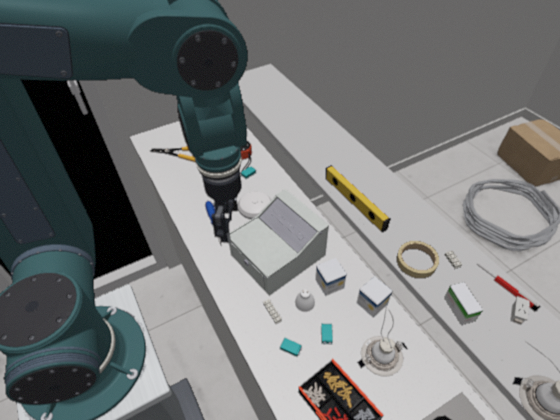

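The shelf is empty and the flap is shut. The neighbouring things haven't moved and the arm is clear of everything, so I'm handing in.

```bash
python3 -c "
from station import *
print(sign_off())"
```

```text
the job is handed in; nothing more can be done
None
```

The battery is in the box. One finger pushed the flap open and kept it open (about 0.6 rad, from the finger's position) while the other pushed the battery over the brink. I then backed the arm out and the flap closed behind it. I handed in at about 7.7 s of the 35 s allowed.

- **Last checks:** before I withdrew, the side picture showed the battery on the box floor, partly under the shelf. The final pictures show an empty shelf and a shut flap. The heat alarm, screwdriver, bulb, carton and strip look unmoved. The arm was clear, with a contact force of about 1 N.
- **Forces:** the highest contact force I read was about 6 N.
- **Battery and flap:** I never saw the battery touch the flap before it dropped. I couldn't check whether it brushed the flap as it fell.
- **Disagreement:** the side camera was off by about 1.5 to 3 pixels (up to roughly 5 mm) from where the fingertips should appear. The wrist camera matched my box position to a few millimetres at most points, so I used it for the fine positioning. One front corner of the box was about 8 mm off in that view, and I did not use it.

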